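# Dock the chopping board over its retaining lip beside the hob

## Task

First move the tea infuser out of the metal board dock and stand it upright on the blue trivet. Then slide the wooden chopping board up the dock's ramp and over its lip, until you feel its front edge come up against the back stop; hold it there a moment with a light push that does not shift the stop, and see that the board has dropped in and lies flat against the stop. Leave the sugar bowl, the spice jar and the timer where they are.

Things in the scene. Friction and masses are not known exactly. Their poses are not given: they have to be found in the camera images.
- dock: Stainless chopping-board dock, fixed to the worktop, entered from its own -x side. Origin: worktop height, 76 mm behind the lip's inner edge; x is the way the board goes in, y across, z up. Seat floor 2 mm above the worktop, y within 112 mm. Back stop (dock_stop): upright plate, 26 mm high, clamped in slots, its face anywhere from x = 76 to 100 mm (not reported); over 15 N on it would make it slip.
- dock_lip (a point): Middle of the dock's retaining lip at the entry, on the inner edge of its crest (dock x = -76 mm, 8 mm above the worktop), axes as the dock. From here it drops straight down 6 mm to the seat floor. The crest is 6 mm wide; before it a ramp climbs from the worktop at dock x = -114 mm. Side walls 6 mm thick, 18 mm high; beside the ramp they flare to 260 mm apart at the mouth.
- board: Beech chopping board, a slab 150 mm (its x) by 220 mm (its y), 18 mm thick, 0.3 to 0.65 kg, loose and flat on the worktop before the ramp, too wide to grasp; its +x edge goes in first. Origin: centre of its underside. Sliding it takes some 2 to 5 N on the flat, more on the ramp. Seated it has 2 mm play at each side, its rear edge is 2 mm or more past the lip, its top 20 mm above the worktop.
- board_rear (a point): Middle of the board's rear edge (its -x end), half-way up the 18 mm thickness; axes as the board. As the board tips over the lip this edge rises, its underside up to some 15 mm above the worktop, and comes down again as the board goes in; past the lip it drops to the seat floor.
- infuser_mid (a point): Aluminium tea infuser, an upright cylinder 40 mm in diameter with a 45 mm lid and a small black knob, 72 mm tall in all, 90 g; at the start it stands in the dock's seat. The point is on its axis 30 mm above its underside; the plain 40 mm barrel goes from the underside to 48 mm, the lid above that.
- trivet: Round blue silicone trivet, 140 mm in diameter and 8 mm thick, stuck to the worktop. Origin: centre of its underside.
- sugar_bowl: White ceramic sugar bowl with lid and knob, 94 mm in diameter, 103 mm tall, stands loose on the worktop. Origin: centre of its underside.
- spice_jar: Glass spice jar with twist cap, 48 mm in diameter, 98 mm tall, stands loose on the worktop. Origin: centre of its underside.
- timer: Round white kitchen timer with a red press button on top, 62 mm in diameter, 34 mm tall, lies loose on the worktop. Origin: centre of its underside.
There are look-alikes about, which are no part of the job. Leave any pink, purple or turquoise look-alike of the part that bears infuser_mid alone.

How it is judged:
By the outcome, as a careful person would: the job done as asked, in the order asked, and still so for the second after the job is handed in, with the robot touching nothing.
It also fails if it takes over 72 s, if anything falls off the work surface, if the arm or the gripper's body presses on something with over 40 N, if the wrist force passes 120 N, or if a joint passes its speed limit or range.

## Robot

A 6-joint arm with a two-finger parallel gripper is mounted at the origin on the work surface. World frame = base frame: x ahead of the robot, y to its left, z up, the work surface at z = 0. Lengths are in m, angles in rad, forces in N, time in s.
With the tool pointing down it reaches from about 0.325 to 0.775 m from the base axis. Payload 9.3 kg.
Tool frame: the origin (TCP) lies at the centre of the arm's flange, where the gripper is bolted on; the fingertips stand 173 mm ahead of it and the grasp point (between the pads) lies 155 mm ahead of it; z points along the fingers, y is the line along which they close (so a half turn about z gives the same grasp; the last joint's range is limited). The gripper opens to 85 mm and grips with 20 to 120 N. Pads are 22 mm wide; open, the fingers measure 114 mm over their backs; the gripper's body (76 mm by 85 mm) begins 54 mm behind the grasp point. The pads swing forward as they close: fully open they stand 13 mm farther back than shut.
Start: joints at [1.041, 0.259, 0.021, 1.334, 0, 1.418], TCP at [0.202, 0.511, 0.405] pointing down, gripper open.
Joint ranges: [-3.04, 3.04], [-0.91, 1.82], [-1.04, 1.36], [-1.92, 1.95], [-1.52, 1.45], [-3.14, 3.14]. Speed limits (rad/s): [2.22, 2.22, 2.79, 3.14, 3.14, 3.14].

## Interface

Orientations are given as [roll, pitch, yaw] about the fixed x, y, z axes, in that order (R = Rz(yaw) Ry(pitch) Rx(roll)).
In Python, from workcell import robot, camera, camera_params gives the robot as it stands.
- The arm moves only by the tool send_rows, never from a script. Its argument "steps" is a list of rows, each a list of 4 numbers: the shift along the world's x, y, z in m, then the turn about the world's z in rad. A call has 1 to 8 rows; each row is the pose to reach, as a shift and turn from the pose commanded when the call began; what a row does not reach only later rows make up. A row lasts 1/10 s, in which the tool goes at most 50 mm and 8.59 degrees, less where a joint would pass 70% of its speed; a pose out of reach is approached as far as the arm can. A call with a gripper value outside its range is refused whole. "claw" is the opening in per cent of the stroke, from 0 (shut) to 100 (fully open), set as the call begins (left out, the last holds). The fingers move at their own pace and stop on an object; the grip force is fixed at half the most. Time passes only in rows, so rows that repeat a pose let the fingers close. It gives the time, the measured TCP pose, the force, the opening and the grip force at its end, in the units of the state.
- robot.sense(): the state, without advancing time (a new reading comes with each control period).
- camera(name): name is "scene" or "top" or "wrist"; returns the picture (400x640x3 uint8, red, green, blue); there is no depth.
- camera_params(name): a dict with "mtx" (3x3 intrinsics, pixels), "R" (3x3) and "t" (3): a world point X has camera coordinates R X + t. Camera axes: x right, y down, z forward; pixel columns grow to the right and rows downward; lengths in m; the calibration is good to about 2 mm. A picture is of the moment at which its call begins: read the wrist's pose just before it. camera_params takes no time and is no camera call; for the wrist camera it gives the pose at the moment of the call.
- robot.finish_job(): hands the job in; it is judged then, once.
The state is a dict: "time_s": time; "joints": joint angles; "joint_vel": joint speeds; "effort": joint torques, N m; "tool_pos": TCP position; "ee_rot": TCP orientation; "wrist_force": force on the tool from outside, world axes, zero at the start; "ft_torque": the same for the moment, N m; "gripper_width": finger opening in m; "finger_force": force on a finger pad.
Only numpy, scipy, OpenCV 4.12 (cv2) and the standard library are available. Lean on these libraries where they do the work, as an engineer would, in place of code of your own. Each camera call takes 0.05 s, during which the arm holds its last target. There are 200 camera calls.

## Working session

There is one attempt and no reset: what is moved stays moved. The work goes in short steps, Python scripts to look and compute and a tool call to move; the robot and the scene stay as the last step left them, time stands still between calls to the robot, and variables do not carry over. Pictures are saved under pics/ and viewed, at most 10 in all, crops included, and the job is handed in when it is done.

Besides the shell and the picture viewer there is one more tool, called after "Request:" in YAML: its name, and indented under it one key for each argument. send_rows: Moves the arm, as the interface text tells. Its arguments: {"type":"object","properties":{"steps":{"type":"array"},"claw":{"type":"number"}},"required":["steps"]}

```bash
mkdir -p pics; ls; python3 - <<'E'
from workcell import robot,camera,camera_params
import cv2
for n in ("scene","top"):
    cv2.imwrite(f"pics/{n}0.png",cv2.cvtColor(camera(n),cv2.COLOR_RGB2BGR)); p=camera_params(n); print(n,p)
s=robot.sense(); print(s)
E
```

```text
pics
scene {'mtx': array([[498.81581886,   0.        , 320.69744021],
       [  0.        , 498.81581886, 209.25020769],
       [  0.        ,   0.        ,   1.        ]]), 'R': array([[ 0.84286891,  0.53794093,  0.01384052],
       [ 0.3792023 , -0.57550828, -0.72456597],
       [-0.38180835,  0.61596248, -0.68906647]]), 't': array([-0.50845815, -0.18498183,  1.68896044])}
top {'mtx': array([[466.79956963,   0.        , 316.93024465],
       [  0.        , 466.79956963, 199.16376684],
       [  0.        ,   0.        ,   1.        ]]), 'R': array([[ 0.02196304, -0.99974191, -0.00580868],
       [-0.9848859 , -0.02063749, -0.17197051],
       [ 0.17180625,  0.00949789, -0.98508497]]), 't': array([-0.0080936 ,  0.58809101,  1.01781157])}
{'time_s': 0.1, 'joints': array([1.04139566e+00, 2.59129654e-01, 2.08659547e-02, 1.33370979e+00,
       1.31870328e-05, 1.41817487e+00]), 'joint_vel': array([-0.00212399, -0.00299365,  0.00243582, -0.00040571,  0.00026619,
       -0.00123666]), 'effort': array([ 4.57346105e-03, -5.56692731e+01,  3.45072162e+01,  1.16344859e-02,
       -2.01309099e-04,  1.73981141e-05]), 'tool_pos': array([0.20235306, 0.51137876, 0.40414104]), 'ee_rot': array([-3.14043118e+00, -1.91997856e-04,  2.76481332e+00]), 'wrist_force': array([ 0.85210008, -0.92488422, -0.47201611]), 'ft_torque': array([-0.04555306,  0.05523473,  0.01934662]), 'finger_force': 0.0, 'gripper_width': 0.0856901528590917}
```

View pics/scene0.png

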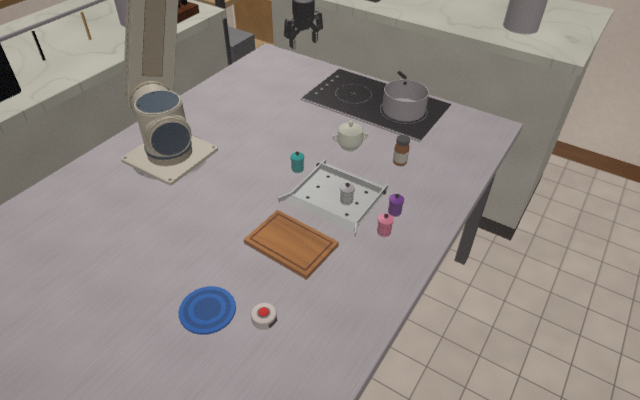

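View pics/top0.png

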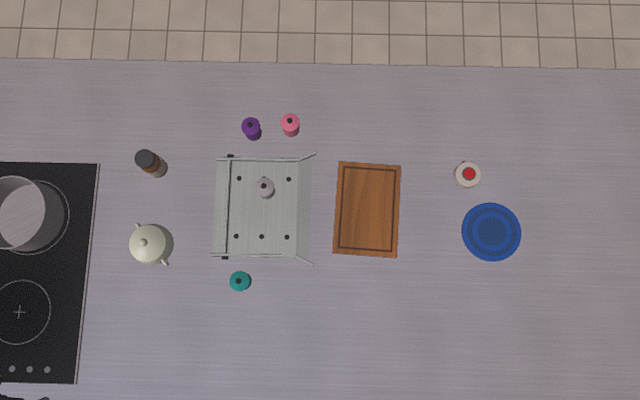

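The scene view shows the board (290,242), dock (335,195) with the infuser in it (347,192), trivet (207,309) and timer (263,315). The top view shows the infuser knob at (264,185), board (367,210), trivet (491,232), lip near column 300, and a stop plate at column 227. The dock is entered from the right (world -y).

```bash
cat > h.py <<'E'
from workcell import robot,camera,camera_params
import cv2, numpy as np
def ray(p,uv):
    d=p["R"].T@np.linalg.solve(p["mtx"],[uv[0],uv[1],1]); return -p["R"].T@p["t"],d
def plane(p,uv,z):
    o,d=ray(p,uv); return o+d*(z-o[2])/d[2]
def tri(a,b):
    A=np.zeros((3,3));v=np.zeros(3)
    for p,uv in (a,b):
        o,d=ray(p,uv);d=d/np.linalg.norm(d);M=np.eye(3)-np.outer(d,d);A+=M;v+=M@o
    return np.linalg.solve(A,v)
def blob(img,lo,hi,roi=None):
    m=cv2.inRange(cv2.cvtColor(img,cv2.COLOR_RGB2HSV),np.array(lo),np.array(hi))
    if roi:
        k=np.zeros_like(m);x0,y0,x1,y1=roi;k[y0:y1,x0:x1]=1;m=m*k
    cs=cv2.findContours(m,cv2.RETR_EXTERNAL,cv2.CHAIN_APPROX_NONE)[0]
    c=max(cs,key=cv2.contourArea);M=cv2.moments(c)
    return c,((M["m10"]/M["m00"],M["m01"]/M["m00"]) if M["m00"] else tuple(c.mean((0,1))))
def rectw(p,c,z):
    w=np.array([plane(p,q,z)[:2] for q in c[:,0]],np.float32)
    return cv2.minAreaRect(w)
def load(n): return cv2.cvtColor(cv2.imread(n),cv2.COLOR_BGR2RGB)
E
python3 - <<'E'
from h import *
T,S=load("pics/top0.png"),load("pics/scene0.png");pt,ps=camera_params("top"),camera_params("scene")
ct,ut=blob(T,(100,120,60),(125,255,255),(440,180,540,280));cs,us=blob(S,(100,120,60),(125,255,255),(160,270,250,345))
print("trivet",tri((pt,ut),(ps,us)),plane(pt,ut,.008))
ct,ut=blob(T,(5,90,40),(22,255,255),(320,140,420,270));cs,us=blob(S,(5,90,40),(22,255,255),(230,200,350,280))
print("board",tri((pt,ut),(ps,us)),rectw(pt,ct,.018),rectw(ps,cs,.018))
for im,n,r in((T,"t",(250,170,280,200)),(S,"s",(335,175,360,195))):
    ck,uk=blob(im,(0,0,0),(180,255,75),r);print(n,uk,len(ck))
    if n=="t":a=uk
print("knob",tri((pt,a),(ps,uk)))
ct,ut=blob(T,(0,150,80),(8,255,255),(450,155,485,190));cs,us=blob(S,(0,150,80),(8,255,255),(250,300,280,330))
print("timer",tri((pt,ut),(ps,us)))
for uv in((300,158),(298,258),(216,158),(212,257)):print(uv,plane(pt,uv,.018))
cv2.imwrite("pics/dockcrop.png",cv2.cvtColor(cv2.resize(T[140:280,200:410],None,fx=3.8,fy=3.8,interpolation=cv2.INTER_CUBIC),cv2.COLOR_RGB2BGR))
E
```

```text
trivet [ 0.52803673 -0.40773854  0.00119403] [ 0.5269504 -0.405568   0.008    ]
board [ 0.57560728 -0.11319103  0.00390598] ((0.5747195482254028, -0.11267774552106857), (0.14876706898212433, 0.2190985083580017), 86.8415756225586) ((0.5798766613006592, -0.1184835433959961), (0.1572764366865158, 0.22484047710895538), 86.8662109375)
t (263.28787878787875, 185.37878787878788) 12
s (347.1333333333333, 184.13333333333333) 5
knob [0.61436011 0.1266434  0.06874716]
timer [ 0.6611482  -0.35061895  0.03013614]
(300, 158) [0.69322216 0.0476471  0.018     ]
(298, 258) [0.45497331 0.04555019 0.018     ]
(216, 158) [0.68910389 0.2493464  0.018     ]
(212, 257) [0.45295373 0.24463296 0.018     ]
```

View pics/dockcrop.png

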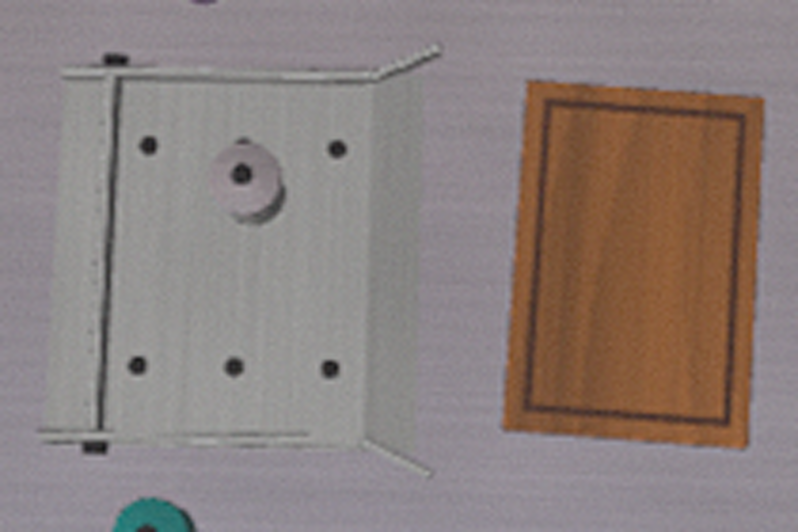

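The crop shows an empty-floored dock apart from the infuser (its knob at about (263,186) in the full picture). The walls run along crop rows ~75 and ~440, the lip is at crop column ~370, the stop at column ~110, and the board is slightly askew. I'll go above the infuser now.

Request:
send_rows:
  steps:
    - [0.03,-0.028,-0.004,0]
    - [0.066,-0.061,-0.01,0]
    - [0.102,-0.095,-0.02,0]
    - [0.138,-0.128,-0.025,0]
    - [0.174,-0.162,-0.03,0]
    - [0.21,-0.195,-0.04,0]
    - [0.246,-0.229,-0.045,0]
    - [0.282,-0.262,-0.05,0]
  claw: 100

```text
time_s: 0.9
tool_pos: [0.4855, 0.2476, 0.3542]
ee_rot: [-3.141, -0.001, 2.765]
wrist_force: [-0.4, 1.6, 0.0]
gripper_width: 0.0854
finger_force: 0.0
```

Request:
send_rows:
  steps:
    - [0.036,-0.034,-0.005,0]
    - [0.072,-0.067,-0.01,0]
    - [0.1,-0.095,-0.015,0]
    - [0.122,-0.113,-0.015,0]
    - [0.13,-0.122,-0.015,0]
    - [0.13,-0.122,-0.015,0]
    - [0.13,-0.122,-0.015,0]

```text
time_s: 1.6
tool_pos: [0.6137, 0.128, 0.3395]
ee_rot: [-3.142, -0.001, 2.765]
wrist_force: [0.2, -0.6, -0.8]
gripper_width: 0.0854
finger_force: 0.0
```

```bash
python3 - <<'E'
from h import *
p=camera_params("wrist");im=camera("wrist");cv2.imwrite("pics/w1.png",cv2.cvtColor(im,cv2.COLOR_RGB2BGR))
import pickle;pickle.dump(p,open("w1.pkl","wb"))
print(robot.sense()["tool_pos"],-p["R"].T@p["t"])
for X in ((.6144,.1266,.069),(.6144,.1266,.05)):
    q=p["mtx"]@(p["R"]@np.array(X)+p["t"]);print(q[:2]/q[2])
E
```

```text
[0.61347686 0.12836599 0.33980715] [0.54189311 0.15618984 0.30878603]
[316.43699345 205.81750044]
[316.50038578 198.63980036]
```

View pics/w1.png

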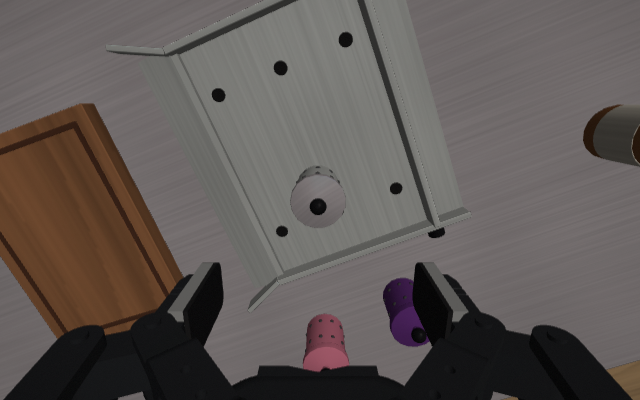

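The knob appears at (317,207), within 1 px of the prediction, so I'll descend and grasp.

Request:
send_rows:
  steps:
    - [0.001,-0.001,-0.03,0]
    - [0.001,-0.001,-0.065,0]
    - [0.001,-0.001,-0.1,0]
    - [0.001,-0.001,-0.13,0]
    - [0.001,-0.001,-0.15,0]
    - [0.001,-0.001,-0.155,0]
    - [0.001,-0.001,-0.155,0]

```text
time_s: 2.35
tool_pos: [0.6147, 0.1274, 0.1848]
ee_rot: [-3.141, -0.001, 2.766]
wrist_force: [-0.3, 0.1, 0.8]
gripper_width: 0.085
finger_force: 0.0
```

Request:
send_rows:
  steps:
    - [0,0,0,0]
    - [0,0,0,0]
    - [0,0,0,0]
    - [0,0,0,0]
    - [0,0,0,0]
    - [0,0,0,0]
    - [0,0,0,0]
    - [0,0,0,0]
  claw: 0

```text
time_s: 3.15
tool_pos: [0.6157, 0.1264, 0.1862]
ee_rot: [3.141, 0.002, 2.765]
wrist_force: [-0.8, 0.8, 6.1]
gripper_width: 0.0405
finger_force: 59.4
```

Request:
send_rows:
  steps:
    - [0,0,0.015,0]
    - [0,0,0.045,0]
    - [0,0,0.08,0]
    - [0,-0.01,0.1,0]
    - [-0.004,-0.035,0.11,-0.1]
    - [-0.01,-0.075,0.11,-0.23]
    - [-0.018,-0.115,0.11,-0.36]
    - [-0.025,-0.155,0.11,-0.49]

```text
time_s: 3.95
tool_pos: [0.5898, -0.0298, 0.2953]
ee_rot: [3.141, 0.001, 2.27]
wrist_force: [0.9, -0.1, -0.6]
gripper_width: 0.0409
finger_force: 62.4
```

Request:
send_rows:
  steps:
    - [-0.007,-0.04,0,-0.13]
    - [-0.014,-0.08,0,-0.26]
    - [-0.021,-0.12,0,-0.39]
    - [-0.028,-0.16,0,-0.52]
    - [-0.035,-0.2,0,-0.65]
    - [-0.041,-0.24,0,-0.76]
    - [-0.048,-0.28,0,-0.76]
    - [-0.055,-0.32,0,-0.76]

```text
time_s: 4.75
tool_pos: [0.5348, -0.3502, 0.2952]
ee_rot: [3.141, 0.0, 1.514]
wrist_force: [-0.2, 0.3, -0.8]
gripper_width: 0.0405
finger_force: 62.4
```

Request:
send_rows:
  steps:
    - [-0.004,-0.03,0,0]
    - [-0.007,-0.052,0,0]
    - [-0.008,-0.059,0,0]
    - [-0.008,-0.059,0,0]
    - [-0.008,-0.059,-0.03,0]
    - [-0.008,-0.059,-0.06,0]
    - [-0.008,-0.059,-0.06,0]

```text
time_s: 5.45
tool_pos: [0.5269, -0.4054, 0.2312]
ee_rot: [-3.137, -0.005, 1.516]
wrist_force: [-0.3, 1.7, -1.9]
gripper_width: 0.0412
finger_force: 62.4
```

```bash
python3 - <<'E'
from h import *
p=camera_params("wrist");im=camera("wrist");cv2.imwrite("pics/w2.png",cv2.cvtColor(im,cv2.COLOR_RGB2BGR))
s=robot.sense();print(s["tool_pos"],s["ee_rot"],s["gripper_width"],s["wrist_force"])
c,u=blob(im,(100,120,50),(125,255,255));x=plane(p,u,.008);print(u,x,cv2.contourArea(c))
w=np.array([plane(p,q,.008)[:2] for q in c[:,0]],np.float32);print(cv2.minEnclosingCircle(w))
E
```

```text
[ 0.52733565 -0.40599475  0.23357241] [-3.13883524e+00 -2.64247663e-03  1.51596840e+00] 0.04035453285221445 [-1.25092931 -0.2106044  -0.26875863]
(325.2045448289151, 192.15485038676465) [ 0.53184032 -0.38172606  0.008     ] 24218.0
((0.5295573472976685, -0.40521880984306335), 0.06928856670856476)
```

View pics/w2.png

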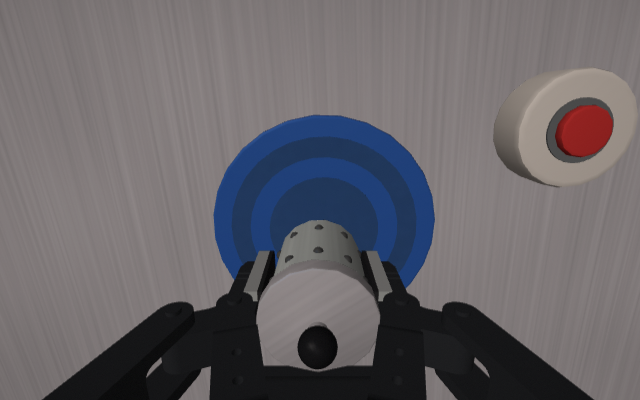

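The infuser hangs upright over the trivet centre (circle centre ≈ (0.529,-0.405)), with the timer well clear at (570,130). Lowering it now.

Request:
send_rows:
  steps:
    - [0.002,0.001,-0.02,0]
    - [0.002,0.001,-0.035,0]
    - [0.002,0.001,-0.04,0]
    - [0.002,0.001,-0.042,0]
    - [0.002,0.001,-0.043,0]
    - [0.002,0.001,-0.043,0]
    - [0.002,0.001,-0.043,0]

```text
time_s: 6.2
tool_pos: [0.5295, -0.4067, 0.1925]
ee_rot: [3.141, 0.001, 1.515]
wrist_force: [0.9, -0.4, -0.5]
gripper_width: 0.0409
finger_force: 62.4
```

Request:
send_rows:
  steps:
    - [0,0,-0.001,0]
    - [0,0,-0.001,0]
    - [0,0,-0.002,0]
    - [0,0,-0.002,0]
    - [0,0,-0.002,0]

```text
time_s: 6.7
tool_pos: [0.5296, -0.4069, 0.1921]
ee_rot: [3.139, 0.002, 1.515]
wrist_force: [-2.7, 3.4, 14.2]
gripper_width: 0.0405
finger_force: 59.3
```

Request:
send_rows:
  steps:
    - [0,0,0.001,0]
    - [0,0,0.001,0]

```text
time_s: 6.9
tool_pos: [0.5296, -0.4068, 0.1922]
ee_rot: [3.14, 0.002, 1.515]
wrist_force: [-1.1, 1.2, 9.8]
gripper_width: 0.0404
finger_force: 60.5
```

Request:
send_rows:
  steps:
    - [0,0,0,0]
    - [0,0,0,0]
    - [0,0,0,0]
    - [0,0,0,0]
    - [0,0,0,0]
    - [0,0,0,0]
    - [0,0,0,0]
    - [0,0,0,0]
  claw: 100

```text
time_s: 7.7
tool_pos: [0.5294, -0.4066, 0.1907]
ee_rot: [-3.142, 0.0, 1.515]
wrist_force: [-0.0, -0.1, -0.2]
gripper_width: 0.0856
finger_force: 0.0
```

Request:
send_rows:
  steps:
    - [0,0,0.01,0]
    - [0,0,0.03,0]
    - [0,0,0.06,0]
    - [0,0,0.1,0]
    - [0,0,0.13,0]
    - [0,0,0.14,0]
    - [0,0,0.14,0]

```text
time_s: 8.4
tool_pos: [0.5294, -0.4066, 0.3328]
ee_rot: [3.139, 0.002, 1.515]
wrist_force: [-1.2, 0.4, -0.3]
gripper_width: 0.0854
finger_force: 0.0
```

```bash
python3 - <<'E'
from h import *
s=robot.sense();print(s["tool_pos"],s["gripper_width"],s["time_s"])
T,S=camera("top"),camera("scene");pt,ps=camera_params("top"),camera_params("scene")
cv2.imwrite("pics/top1.png",cv2.cvtColor(T,cv2.COLOR_RGB2BGR));cv2.imwrite("pics/scene1.png",cv2.cvtColor(S,cv2.COLOR_RGB2BGR))
a=T[140:280,200:420];b=S[260:350,160:300];b=cv2.resize(b,(int(140*550/220),int(90*550/220)))
a=cv2.resize(a,None,fx=2.5,fy=2.5)
c=np.zeros((a.shape[0]+b.shape[0],550,3),np.uint8);c[:a.shape[0]]=a;c[a.shape[0]:,:b.shape[1]]=b
cv2.imwrite("pics/c1.png",cv2.cvtColor(c,cv2.COLOR_RGB2BGR))
E
```

```text
[ 0.52944776 -0.40660275  0.33282167] 0.0853896985853952 8.4
```

View pics/c1.png

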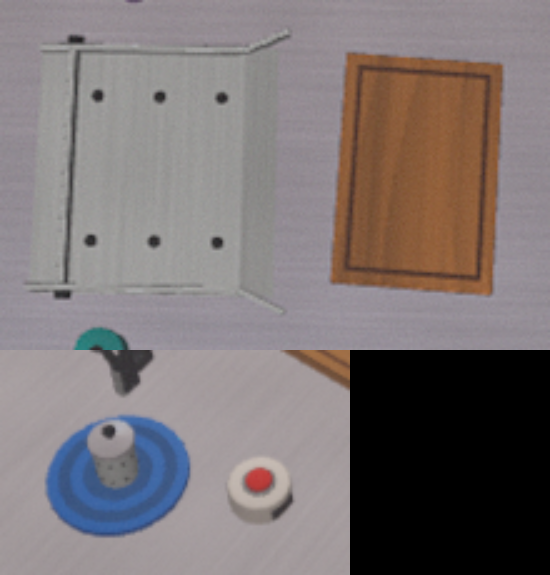

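The infuser stands upright in the trivet's middle, and the timer is untouched. The dock is empty, showing six floor holes. Next I'll measure dock pose from the holes and walls, and the board's pose.

```bash
python3 - <<'E'
from h import *
import pickle
T=load("pics/top1.png");pt=camera_params("top")
g=cv2.cvtColor(T,cv2.COLOR_RGB2GRAY)
def holes(g,p,roi):
    x0,y0,x1,y1=roi;m=np.zeros_like(g);m[y0:y1,x0:x1]=(g[y0:y1,x0:x1]<95)*255
    n,l,st,ce=cv2.connectedComponentsWithStats(m)
    return [plane(p,ce[i],.002)[:2] for i in range(1,n) if 5<st[i,4]<400 and max(st[i,2:4])<25]
H=np.array(holes(g,pt,(232,150,296,250)));print(H.round(4), "hole centroid",H.mean(0))
W=load("pics/w1.png");pw=pickle.load(open("w1.pkl","rb"));gw=cv2.cvtColor(W,cv2.COLOR_RGB2GRAY)
gw2=gw.copy();print("wrist holes",np.array(holes(np.where(gw<50,gw,255).astype(np.uint8),pw,(190,25,420,245))).round(4))
# wrist lines, eyeballed pixels: inner wall top edges, lip inner edge
for n,uv,z in(("lipA",(175,55),.008),("lipB",(280,277),.008),("stop",(365,10),.002),("stopB",(432,220),.002),
  ("far wall top corner",(283,275),.018),("near wall",(165,52),.018),("near wall2",(290,0),.018)):print(n,plane(pw,uv,z).round(4))
def P(x,y,z):return plane(pt,(x/2.5+200,y/2.5+140),z).round(4)
for n,x,y,z in(("lip",245,52,.008),("lip",240,290,.008),("wallU",45,47,.018),("wallU",245,50,.018),("wallL",25,284,.018),("wallL",240,291,.018),("stop",77,50,.028),("stop",67,290,.028)):print(n,P(x,y,z))
ct,ut=blob(T,(5,90,40),(22,255,255),(320,140,420,270));print(rectw(pt,ct,.018))
E
```

```text
[[0.6449 0.1955]
 [0.6452 0.1352]
 [0.6456 0.0754]
 [0.5051 0.1955]
 [0.5052 0.1346]
 [0.5056 0.0749]] hole centroid [0.57525708 0.13517503]
wrist holes [[0.5061 0.1958]
 [0.5061 0.1357]
 [0.5063 0.0757]
 [0.646  0.196 ]
 [0.6357 0.1191]
 [0.6463 0.0761]]
lipA [0.4652 0.058  0.008 ]
lipB [0.6908 0.0555 0.008 ]
stop [0.4915 0.2185 0.002 ]
stopB [0.6909 0.2197 0.002 ]
far wall top corner [0.6849 0.0625 0.018 ]
near wall [0.4628 0.0548 0.018 ]
near wall2 [0.4662 0.1634 0.018 ]
lip [0.6888 0.0528 0.008 ]
lip [0.46   0.0508 0.008 ]
wallU [0.6872 0.2444 0.018 ]
wallU [0.6882 0.0523 0.018 ]
wallL [0.4607 0.2497 0.018 ]
wallL [0.4585 0.0503 0.018 ]
stop [0.6823 0.2115 0.028 ]
stop [0.4555 0.2085 0.028 ]
((0.5745570063591003, -0.11261842399835587), (0.14866654574871063, 0.21906885504722595), 86.8415756225586)
```

Results:
- **Dock:** centreline x≈0.5757, yaw≈90.15°, inner lip edge y≈0.057.
- **Board:** centre (0.5746,-0.1126), yaw 86.84°.

I'll push the rear edge with both open fingers, so the tool also steers the board's yaw.

Request:
send_rows:
  steps:
    - [0.008,0.04,0,0]
    - [0.017,0.08,0,0]
    - [0.025,0.12,0,0]
    - [0.034,0.16,-0.01,0]
    - [0.0395,0.182,-0.03,0]
    - [0.0395,0.186,-0.06,0]
    - [0.0395,0.186,-0.09,0]
    - [0.0395,0.186,-0.12,0]

```text
time_s: 9.3
tool_pos: [0.5683, -0.2197, 0.208]
ee_rot: [-3.139, -0.001, 1.516]
wrist_force: [0.3, -0.0, -0.0]
gripper_width: 0.0854
finger_force: 0.0
```

Request:
send_rows:
  steps:
    - [0,0,-0.02,0]
    - [0,0,-0.035,0]
    - [0,0,-0.042,0]
    - [0,0,-0.046,0]
    - [0,0,-0.047,0]
    - [0,0,-0.047,0]

```text
time_s: 9.9
tool_pos: [0.569, -0.2207, 0.164]
ee_rot: [3.141, 0.0, 1.515]
wrist_force: [0.3, 0.5, 0.0]
gripper_width: 0.0855
finger_force: 0.0
```

Request:
send_rows:
  steps:
    - [0,0.003,0,0]
    - [0.0002,0.006,0,0]
    - [0.0004,0.009,0,0]
    - [0.0006,0.012,0,0]
    - [0.0007,0.014,0,0]
    - [0.0008,0.016,0,0]
    - [0.0009,0.018,0,0]
    - [0.001,0.02,0,0]

```text
time_s: 10.7
tool_pos: [0.5699, -0.2004, 0.1637]
ee_rot: [-3.142, -0.0, 1.515]
wrist_force: [0.2, -0.4, -0.3]
gripper_width: 0.0853
finger_force: 0.0
```

```bash
cat > bd.py <<'E'
from h import *
def go():
    s=robot.sense();print(s["time_s"],s["tool_pos"].round(4),s["ee_rot"].round(4),s["wrist_force"].round(2),s["ft_torque"].round(2))
    T=camera("top");p=camera_params("top");c,u=blob(T,(5,90,40),(22,255,255),(205,140,420,270))
    r=rectw(p,c,.018);print([np.round(a,4) for a in r]);return T
if __name__=="__main__":go()
E
python3 bd.py
```

```text
10.7 [ 0.5699 -0.2004  0.1637] [-3.1416 -0.      1.5148] [ 0.18 -0.36 -0.29] [-0.02  0.01 -0.04]
[array([ 0.5746, -0.1126]), array([0.1486, 0.2189]), np.float64(86.8416)]
```

Request:
send_rows:
  steps:
    - [0,0.001,0.001,0]
    - [0,0.002,0.001,0]
    - [0,0.003,0.001,0]
    - [0,0.004,0.001,0]
    - [0,0.005,0.001,0]
    - [0,0.006,0.001,0]

```text
time_s: 11.35
tool_pos: [0.5699, -0.1948, 0.1648]
ee_rot: [3.141, 0.001, 1.514]
wrist_force: [0.0, -4.5, 0.2]
gripper_width: 0.0854
finger_force: 1.9
```

```bash
python3 bd.py
```

```text
11.35 [ 0.5699 -0.1948  0.1648] [3.1413e+00 6.0000e-04 1.5144e+00] [ 0.02 -4.55  0.19] [-0.66  0.01 -0.05]
[array([ 0.575 , -0.1096]), array([0.1489, 0.219 ]), np.float64(86.69)]
```

Request:
send_rows:
  steps:
    - [0.0002,0.003,0,0.004]
    - [0.0005,0.006,0,0.008]
    - [0.0008,0.009,0,0.012]
    - [0.0012,0.012,0,0.016]
    - [0.0016,0.015,0,0.02]
    - [0.002,0.018,0,0.024]
    - [0.0024,0.021,0,0.028]
    - [0.0028,0.024,0,0.032]

```text
time_s: 12.2
tool_pos: [0.5727, -0.1704, 0.1648]
ee_rot: [3.141, 0.0, 1.547]
wrist_force: [0.2, -3.8, 2.8]
gripper_width: 0.0854
finger_force: 2.5
```

```bash
python3 bd.py
```

```text
12.2 [ 0.5727 -0.1704  0.1648] [3.1414e+00 2.0000e-04 1.5471e+00] [ 0.17 -3.83  2.81] [-0.88  0.08 -0.08]
[array([ 0.5748, -0.0853]), array([0.1481, 0.2187]), np.float64(88.6043)]
```

Request:
send_rows:
  steps:
    - [0.0004,0.003,0,0.004]
    - [0.0008,0.006,0,0.008]
    - [0.0012,0.009,0,0.012]
    - [0.0016,0.012,0,0.016]
    - [0.002,0.015,0,0.02]
    - [0.0024,0.018,0,0.024]
    - [0.0028,0.021,0,0.027]
    - [0.003,0.024,0,0.027]

```text
time_s: 13.05
tool_pos: [0.5757, -0.1465, 0.1647]
ee_rot: [3.142, 0.0, 1.574]
wrist_force: [-0.2, -5.1, 2.4]
gripper_width: 0.0854
finger_force: 2.6
```

```bash
python3 bd.py
```

```text
13.05 [ 0.5757 -0.1465  0.1647] [3.1415e+00 3.0000e-04 1.5739e+00] [-0.16 -5.13  2.39] [-1.02  0.01  0.02]
[array([ 0.5762, -0.0609]), array([0.2179, 0.1472]), np.float64(0.0128)]
```

Request:
send_rows:
  steps:
    - [0,0.003,0,0]
    - [0,0.006,0,0]
    - [0,0.009,0,0]
    - [0,0.012,0,0]
    - [0,0.015,0,0]
    - [0,0.018,0,0]
    - [0,0.021,0,0]
    - [0,0.024,0,0]

```text
time_s: 13.9
tool_pos: [0.5757, -0.1228, 0.1647]
ee_rot: [3.142, 0.001, 1.574]
wrist_force: [0.1, -6.0, 1.4]
gripper_width: 0.0855
finger_force: 3.1
```

Request:
send_rows:
  steps:
    - [0,0.003,0.001,0]
    - [0,0.006,0.001,0]
    - [0,0.009,0.001,0]
    - [0,0.012,0.001,0]
    - [0,0.015,0.001,0]
    - [0,0.018,0.001,0]
    - [0,0.021,0.001,0]
    - [0,0.024,0.001,0]

```text
time_s: 14.7
tool_pos: [0.5756, -0.0983, 0.1657]
ee_rot: [-3.141, -0.0, 1.574]
wrist_force: [0.1, -2.6, -2.2]
gripper_width: 0.085
finger_force: 1.2
```

```bash
python3 bd.py
```

```text
14.7 [ 0.5756 -0.0983  0.1657] [-3.1415e+00 -2.0000e-04  1.5739e+00] [ 0.08 -2.65 -2.19] [-0.53 -0.01 -0.05]
[array([ 0.5765, -0.0058]), array([0.2198, 0.1341]), np.float64(0.2782)]
```

Request:
send_rows:
  steps:
    - [0,0.003,0,0]
    - [0,0.006,0,0]
    - [0,0.009,0,0]
    - [0,0.012,0,0]
    - [0,0.015,0,0]
    - [0,0.018,0,0]
    - [0,0.021,0,0]
    - [0,0.024,0,0]

```text
time_s: 15.55
tool_pos: [0.5757, -0.0744, 0.1657]
ee_rot: [3.142, 0.0, 1.574]
wrist_force: [0.1, -3.6, -0.7]
gripper_width: 0.0853
finger_force: 1.6
```

Request:
send_rows:
  steps:
    - [0,0.003,0,0]
    - [0,0.006,0,0]
    - [0,0.009,0,0]
    - [0,0.012,0,0]
    - [0,0.015,0,0]
    - [0,0.018,0,0]
    - [0,0.021,0,0]
    - [0,0.024,0,0]

```text
time_s: 16.35
tool_pos: [0.5757, -0.0504, 0.1657]
ee_rot: [3.142, 0.0, 1.574]
wrist_force: [-0.3, -4.7, -0.5]
gripper_width: 0.0853
finger_force: 1.9
```

```bash
python3 -c "
from bd import *
T=go();cv2.imwrite('pics/t3.png',cv2.cvtColor(cv2.resize(T[130:290,200:400],None,fx=3,fy=3),cv2.COLOR_RGB2BGR))"
```

```text
16.35 [ 0.5757 -0.0504  0.1657] [3.1416e+00 1.0000e-04 1.5737e+00] [-0.27 -4.66 -0.52] [-0.78 -0.01  0.04]
[array([0.5776, 0.0554]), array([0.22 , 0.108]), np.float64(0.2241)]
```

View pics/t3.png

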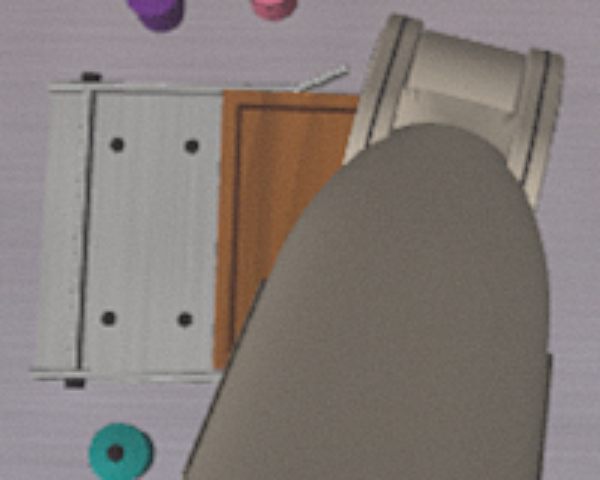

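The board is inside the walls, its front edge past the lip at crop column ~220. The stop is at column ~85. Continuing, with the fingers raised over the ramp.

Request:
send_rows:
  steps:
    - [0,0.003,0,0]
    - [0,0.006,0,0]
    - [0,0.009,0,0]
    - [0,0.012,0,0]
    - [0,0.015,0,0]
    - [0,0.018,0,0]
    - [0,0.021,0,0]
    - [0,0.024,0,0]

```text
time_s: 17.2
tool_pos: [0.5757, -0.0265, 0.1658]
ee_rot: [3.141, 0.0, 1.574]
wrist_force: [-0.1, -6.0, 1.4]
gripper_width: 0.0853
finger_force: 2.9
```

Request:
send_rows:
  steps:
    - [0,0.003,0.0005,0]
    - [0,0.006,0.001,0]
    - [0,0.009,0.0015,0]
    - [0,0.012,0.002,0]
    - [0,0.015,0.003,0]
    - [0,0.018,0.004,0]
    - [0,0.021,0.005,0]
    - [0,0.024,0.006,0]

```text
time_s: 18.0
tool_pos: [0.5759, -0.0028, 0.1723]
ee_rot: [3.14, 0.001, 1.573]
wrist_force: [0.2, -7.2, 5.5]
gripper_width: 0.0852
finger_force: 4.1
```

Request:
send_rows:
  steps:
    - [0,0.003,0,0]
    - [0,0.006,0,0]
    - [0,0.009,0,0]
    - [0,0.012,0,0]
    - [0,0.015,0,0]
    - [0,0.018,0,0]
    - [0,0.021,0,0]
    - [0,0.024,0,0]

```text
time_s: 18.8
tool_pos: [0.5759, 0.0215, 0.1722]
ee_rot: [3.141, 0.0, 1.574]
wrist_force: [0.5, -5.0, 2.6]
gripper_width: 0.0854
finger_force: 2.5
```

```bash
python3 -c "
from bd import *
T=go();S=camera('scene');W=camera('wrist')
S=cv2.resize(S[140:270,250:410],None,fx=2.5,fy=2.5)
W=cv2.resize(W,(520,325));c=np.zeros((325,920,3),np.uint8);c[:,:400]=S;c[:,400:]=W;c=cv2.resize(c,(800,283))
cv2.imwrite('pics/t4.png',cv2.cvtColor(c,cv2.COLOR_RGB2BGR))"
```

```text
18.8 [0.5759 0.0215 0.1722] [3.1405e+00 3.0000e-04 1.5735e+00] [ 0.47 -5.03  2.57] [-0.9  -0.18 -0.06]
[array([0.6069, 0.1551]), array([0.06  , 0.1642]), np.float64(85.8353)]
```

View pics/t4.png

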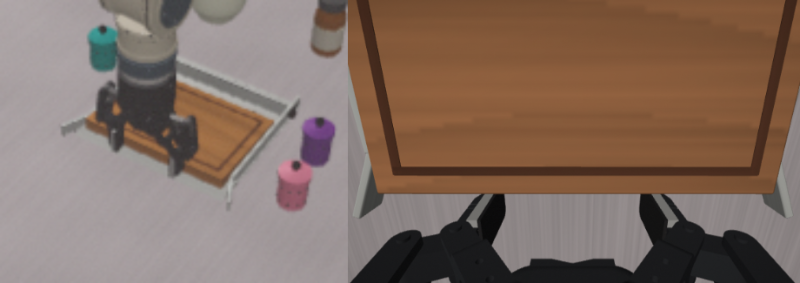

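The board is square in the dock and both fingers bear on its rear edge. Now slower.

Request:
send_rows:
  steps:
    - [0,0.002,0,0]
    - [0,0.004,0,0]
    - [0,0.006,0,0]
    - [0,0.008,0,0]
    - [0,0.01,0,0]
    - [0,0.012,0,0]
    - [0,0.014,0,0]
    - [0,0.016,0,0]

```text
time_s: 19.75
tool_pos: [0.5755, 0.0377, 0.1714]
ee_rot: [-3.141, -0.0, 1.574]
wrist_force: [-0.1, -2.7, -1.8]
gripper_width: 0.0856
finger_force: 1.1
```

Request:
send_rows:
  steps:
    - [0,0.001,0,0]
    - [0,0.002,0,0]
    - [0,0.003,0,0]
    - [0,0.004,0,0]
    - [0,0.005,0,0]
    - [0,0.006,0,0]

```text
time_s: 20.35
tool_pos: [0.5757, 0.0435, 0.1717]
ee_rot: [3.142, 0.0, 1.574]
wrist_force: [0.9, -2.8, -2.4]
gripper_width: 0.0852
finger_force: 1.2
```

Request:
send_rows:
  steps:
    - [0,0.001,0,0]
    - [0,0.002,0,0]
    - [0,0.003,0,0]
    - [0,0.004,0,0]

```text
time_s: 20.75
tool_pos: [0.5757, 0.0475, 0.1717]
ee_rot: [3.142, 0.0, 1.574]
wrist_force: [0.2, -1.7, -1.2]
gripper_width: 0.0852
finger_force: 1.1
```

Request:
send_rows:
  steps:
    - [0,0.0007,0,0]
    - [0,0.0014,0,0]
    - [0,0.002,0,0]

```text
time_s: 21.05
tool_pos: [0.5757, 0.0495, 0.1717]
ee_rot: [-3.142, -0.0, 1.574]
wrist_force: [0.5, -2.2, -1.6]
gripper_width: 0.0855
finger_force: 0.7
```

Request:
send_rows:
  steps:
    - [0,0.0007,0,0]
    - [0,0.0014,0,0]
    - [0,0.002,0,0]

```text
time_s: 21.35
tool_pos: [0.5757, 0.0514, 0.1717]
ee_rot: [3.142, 0.0, 1.574]
wrist_force: [-0.3, -3.0, -1.6]
gripper_width: 0.0854
finger_force: 1.3
```

Request:
send_rows:
  steps:
    - [0,0.0005,0,0]
    - [0,0.001,0,0]

```text
time_s: 21.55
tool_pos: [0.5757, 0.0524, 0.1717]
ee_rot: [3.142, 0.0, 1.574]
wrist_force: [0.1, -1.9, -1.7]
gripper_width: 0.0854
finger_force: 1.3
```

Request:
send_rows:
  steps:
    - [0,0.0005,0,0]
    - [0,0.001,0,0]

```text
time_s: 21.75
tool_pos: [0.5757, 0.0534, 0.1717]
ee_rot: [-3.142, 0.0, 1.574]
wrist_force: [0.1, -3.1, -1.5]
gripper_width: 0.0855
finger_force: 1.4
```

Request:
send_rows:
  steps:
    - [0,0.0005,0,0]
    - [0,0.001,0,0]

```text
time_s: 21.95
tool_pos: [0.5757, 0.0541, 0.1717]
ee_rot: [3.142, 0.001, 1.574]
wrist_force: [0.8, -6.8, -0.5]
gripper_width: 0.0851
finger_force: 3.8
```

```bash
python3 -c "
from bd import *
T=go();cv2.imwrite('pics/t5.png',cv2.cvtColor(cv2.resize(T[140:275,200:330],None,fx=4,fy=4,interpolation=cv2.INTER_CUBIC),cv2.COLOR_RGB2BGR))"
```

```text
21.95 [0.5757 0.0541 0.1717] [3.1415e+00 1.2000e-03 1.5736e+00] [ 0.77 -6.8  -0.51] [-1.53  0.    0.09]
[array([0.6249, 0.1976]), array([0.0388, 0.1244]), np.float64(86.1277)]
```

View pics/t5.png

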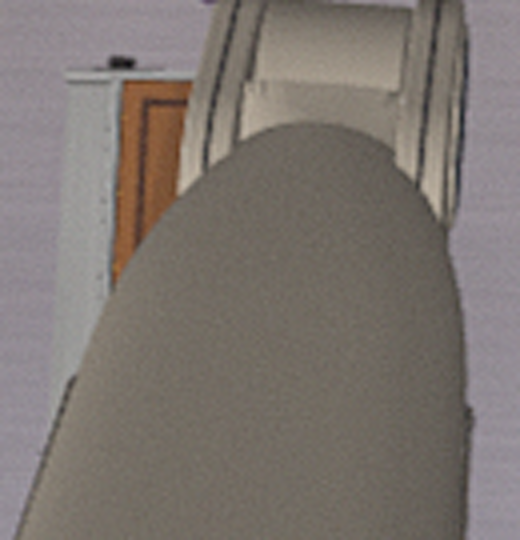

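The board's front edge now meets the stop plate (crop column ~120), and the force jumped from 3 to 6.8 N. I'll press lightly and hold.

Request:
send_rows:
  steps:
    - [0,0.0002,0,0]
    - [0,0.0004,0,0]
    - [0,0.0004,0,0]
    - [0,0.0004,0,0]
    - [0,0.0004,0,0]

```text
time_s: 22.5
tool_pos: [0.5757, 0.0542, 0.1717]
ee_rot: [3.142, 0.002, 1.573]
wrist_force: [-0.2, -8.0, -0.8]
gripper_width: 0.0854
finger_force: 3.9
```

Request:
send_rows:
  steps:
    - [0,0.0002,0,0]
    - [0,0.0003,0,0]
    - [0,0.0003,0,0]
    - [0,0.0003,0,0]
    - [0,0.0003,0,0]
    - [0,0.0003,0,0]
    - [0,0.0003,0,0]
    - [0,0.0003,0,0]

```text
time_s: 23.3
tool_pos: [0.5758, 0.0543, 0.1717]
ee_rot: [3.142, 0.002, 1.573]
wrist_force: [-0.2, -9.1, -0.5]
gripper_width: 0.0854
finger_force: 4.6
```

Request:
send_rows:
  steps:
    - [0,-0.003,0,0]
    - [0,-0.01,0,0]
    - [0,-0.02,0,0]
    - [0,-0.03,0.01,0]
    - [0,-0.05,0.04,0]
    - [0,-0.08,0.08,0]
    - [0,-0.12,0.12,0]
    - [0,-0.16,0.16,0]

```text
time_s: 24.1
tool_pos: [0.5751, -0.0972, 0.325]
ee_rot: [3.141, 0.0, 1.574]
wrist_force: [2.3, 0.5, -0.5]
gripper_width: 0.0857
finger_force: 0.0
```

Request:
send_rows:
  steps:
    - [0,-0.04,0,0]
    - [0,-0.06,0,0]
    - [0,-0.06,0,0]
    - [0,-0.06,0,0]
    - [0,-0.06,0,0]

```text
time_s: 24.6
tool_pos: [0.5755, -0.155, 0.3226]
ee_rot: [-3.141, -0.0, 1.574]
wrist_force: [0.8, 1.3, 0.5]
gripper_width: 0.0852
finger_force: 0.0
```

```bash
python3 -c "
from bd import *
T=go();S=camera('scene');pt,ps=camera_params('top'),camera_params('scene')
T0=load('pics/top1.png')
for n,lo,hi,roi in (('trivet',(100,120,50),(125,255,255),(440,180,540,280)),('timer',(0,150,80),(8,255,255),(450,155,485,190))):
    for I in (T0,T):
        print(n,np.round(blob(I,lo,hi,roi)[1],1))
print('changed px bowl/jar',(np.abs(T[140:275,120:185].astype(int)-T0[140:275,120:185])>40).sum())
a=cv2.resize(T[145:270,200:330],None,fx=3.2,fy=3.2,interpolation=cv2.INTER_CUBIC);b=cv2.resize(S[150:350,170:410],(384,320),interpolation=cv2.INTER_CUBIC)
c=np.zeros((400,800,3),np.uint8);c[:400,:416]=a;c[:320,416:]=b
cv2.imwrite('pics/t6.png',cv2.cvtColor(c,cv2.COLOR_RGB2BGR))"
```

```text
24.6 [ 0.5755 -0.155   0.3226] [-3.1415e+00 -4.0000e-04  1.5743e+00] [0.81 1.35 0.52] [-0.01 -0.04 -0.03]
[array([0.5761, 0.1391]), array([0.2195, 0.1504]), np.float64(0.1574)]
trivet [490.9 231.5]
trivet [493.6 231.7]
timer [468.8 173.2]Traceback (most recent call last):
  File "<string>", line 7, in <module>
    print(n,np.round(blob(I,lo,hi,roi)[1],1))
                     ~~~~^^^^^^^^^^^^^
  File "h.py", line 17, in blob
    c=max(cs,key=cv2.contourArea);M=cv2.moments(c)
ValueError: max() iterable argument is empty
```

```bash
python3 -c "
from bd import *
T=camera('top');S=camera('scene');T0=load('pics/top1.png')
pt,ps=camera_params('top'),camera_params('scene')
print('bowl/jar changed px',(np.abs(T[140:275,120:185].astype(int)-T0[140:275,120:185])>40).sum())
ct,ut=blob(T,(5,90,40),(22,255,255),(205,140,420,270));cs,us=blob(S,(5,90,40),(22,255,255),(260,140,400,260))
print('rects at .020',rectw(pt,ct,.02),rectw(ps,cs,.02))
S0=load('pics/scene1.png')
for I in (S0,S): print('timer',blob(I,(0,150,80),(8,255,255),(250,300,280,330))[1])
a=cv2.resize(T[145:270,200:330],None,fx=3.2,fy=3.2,interpolation=cv2.INTER_CUBIC);b=cv2.resize(S[150:350,170:410],(384,320),interpolation=cv2.INTER_CUBIC)
c=np.zeros((400,800,3),np.uint8);c[:400,:416]=a;c[:320,416:]=b
cv2.imwrite('pics/t6.png',cv2.cvtColor(c,cv2.COLOR_RGB2BGR))"
```

```text
bowl/jar changed px 0
rects at .020 ((0.5758664608001709, 0.13882291316986084), (0.21913079917430878, 0.15004199743270874), 0.15741409361362457) ((0.5781055092811584, 0.13208872079849243), (0.2181439995765686, 0.16207589209079742), 0.5145806670188904)
timer (263.0274914089347, 311.3848797250859)
timer (263.1254480286738, 311.21863799283153)
```

View pics/t6.png

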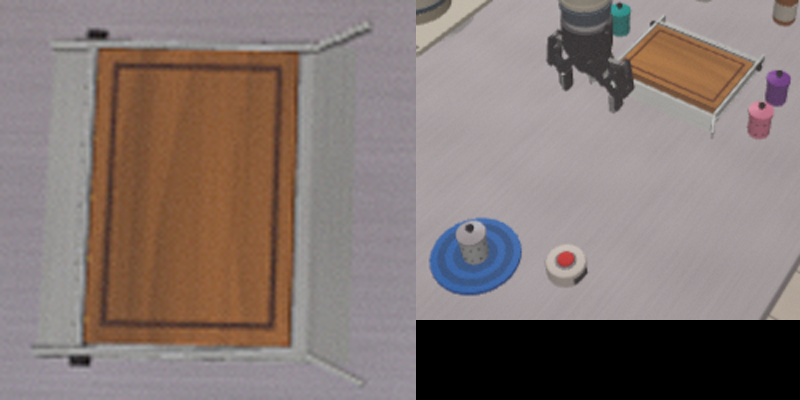

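The board lies between the walls with its front along the stop at both corners. Its rear edge (y≈0.064) is past the lip (≈0.057–0.059), with a visible gap. The infuser stands upright on the trivet and the other objects haven't moved. Handing in.

```bash
python3 -c "
from workcell import robot;print(robot.finish_job())"
```

```text
the job is handed in; nothing more can be done
None
```

The infuser is standing upright on the blue trivet, and the board is seated flat against the stop after a light push held at about 9 N. The sugar bowl, spice jar and timer were not moved, and I handed the job in at about 25 s.

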